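# Park the tall measuring cylinder in its bay

## Task

One tall measuring cylinder has been left out on the table: push it gently across the table, low down at its foot so that it slides upright and does not tip, into the empty low parking bay, until its foot is home against the bay's back wall. Never lift it, and leave the sample jar in the other bay, the beaker and the brass weight as they are. Finish with the cylinder standing still and the hand clear of it.

Things in the scene. Friction and masses are not known exactly. Their poses are not given: they have to be found in the camera images.
- cylinder: Tall white measuring cylinder, loose, 0.15-0.31 kg, 230 mm high: round grey foot 80 mm wide, 18 mm high; narrow tube 28 mm wide (its root a cone, 52 mm wide, up to 30 mm height); bumper ring 38 mm wide at 180 mm. The foot stands out 26 mm beyond the tube, so a broad upright hand may meet the tube first; pushed half-way up it tips. Origin: centre of the underside; z up.
- bay_empty: Empty parking bay: fixed low aluminium U fence, 16 mm high, no floor. Inside 90 mm wide, outside 104. Origin: on the table where the foot's centre stands when home; x is the level way in. Back wall's inner face at x = +40 mm, outer +54; side walls from there to x = -12 mm, then lips flaring to x = -28 mm (there 100 mm wide inside, 120 outside), so a parked foot sticks out of the mouth.
- bay_full: The other parking bay, the same in every measure and with the same axes, in which the sample jar stands. The two bays may change places.
- jar: Sample jar with white screw cap, 60 mm across and 78 mm high, loose, standing in the other bay; to be left alone. Origin: centre of its underside.
- beaker: Light white plastic beaker, 65 mm across and 78 mm high, loose, standing to the right of the work; to be left alone. Origin: centre of its underside.
- weight: Brass balance weight with a knob, 27 mm across and 30 mm high, loose, standing in front of the yellow counting machine; to be left alone. Origin: centre of its underside.

How it is judged:
By the outcome, as a careful person would: the job done as asked, in the order asked, and still so for the second after the job is handed in, with the robot touching nothing.
It also fails if it takes over 67 s, if anything falls off the work surface, if the arm or the gripper's body presses on something with over 40 N, if the wrist force passes 120 N, or if a joint passes its speed limit or range.

## Robot

A 6-joint arm with a two-finger parallel gripper is mounted at the origin on a cart in front of the work surface, level with it; the furniture and walls round the work are solid. World frame = base frame: x ahead of the robot, y to its left, z up, the work surface at z = 0. Lengths are in m, angles in rad, forces in N, time in s.
With the tool pointing down it reaches from about 0.325 to 0.9 m from the base axis. Payload 6.1 kg.
Tool frame: the origin (TCP) lies between the finger pads; the fingertips stand 8 mm ahead of it and the grasp point (between the pads) lies 11 mm behind it; x points along the fingers, z is the direction in which the jaws open and shut, and the axes are right-handed (so a half turn about x gives the same grasp; the last joint's range is limited). The gripper opens to 87 mm and grips with 3 to 60 N. Pads are 19 mm wide; open, the fingers measure 117 mm over their backs; the gripper's body (75 mm by 190 mm) begins 51 mm behind the grasp point.
Start: joints at [-1.294, 0.22, 1.526, -0, 1.395, -0.126], TCP at [0.245, -0.575, 0.231] pointing down, gripper open.
Joint ranges: [-2.98, 2.98], [-0.91, 2.08], [0.09, 2.57], [-1.24, 4.39], [0.2, 2.65], [-2.68, 2.68]. Speed limits (rad/s): [2.57, 2.57, 3.01, 3.14, 3.14, 3.14].

## Interface

Orientations are given as a unit quaternion [w, x, y, z].
In Python, from station import manip gives the robot as it stands. Calls block until the motion is done:
- manip.move_ptp(position, orientation): joint-space move of the TCP to a pose.
- manip.move_straight(position, orientation=None, rate=0.15, contact_N=None): straight line of the TCP; orientation=None keeps the orientation; rate is the mean speed in m/s. With contact_N (N) it stops when the force on the tool has changed by that much, and returns True; else False.
- manip.movej(angles): joint-space move.
- manip.gripper_open() and manip.gripper_close(squeeze=None): open the fingers fully, or close them until they stop; squeeze is the grip in N (None keeps the last).
- manip.wait(seconds).
- manip.inverse_kinematics(position, orientation): joint angles nearest the present ones, or None.
- manip.sense(): the state.
- manip.read_camera(name): name is "scene" or "top" or "wrist"; returns a dict with "pixels" (400x640x3 uint8, blue, green, red), "depth" (400x640 float32, m along the optical axis (not along the pixel's ray), 0 where there is no reading), "intrinsics" (3x3 intrinsics, pixels), "D" ([k1, k2, p1, p2, k3] as OpenCV has them; the pictures are not rectified), "R" (3x3) and "t" (3): a world point X has camera coordinates R X + t. Camera axes: x right, y down, z forward; pixel columns grow to the right and rows downward; lengths in m; the calibration is good to about 2 mm. A picture is of the moment at which its call begins.
A pose or a line that the arm cannot do raises manip.IKError and nothing moves.
- manip.hand_in(): hands the job in, once; it reports no verdict.
Trained networks look in the newest picture that a camera, given by its name, has taken for a name from the list of things; names that differ only in an ending like _2 or _b are one class to them, and where a whole thing is asked for, a point or a joint stands for the part that bears it (a point fixed in the world has none). Each returns a list of dicts, best first, with "p" (0 to 1); they miss things now and then, are a little off and sometimes report something else, mostly with a low value. They report only what shows in the picture. A call takes as long as a camera call.
- manip.recognise(query, camera): "box" ([left, top, width, height] in pixels, round what is visible of it).
The state is a dict: "clock": time; "joints": joint angles; "dq": joint speeds; "joint_efforts": joint torques, N m; "eef_pos": TCP position; "ee_rot": TCP orientation; "wrist_force": force on the tool from outside, world axes, zero at the start; "torque": the same for the moment, N m; "finger_gap": finger opening in m.
Only numpy, scipy, OpenCV 4.12 (cv2) and the standard library are available. Lean on these libraries where they do the work, as an engineer would, in place of code of your own. Each camera call takes 0.05 s, during which the arm holds its last target. There are 200 camera calls.

## Working session

There is one attempt and no reset: what is moved stays moved. The work goes in short steps, each a Python script; the robot and the scene stay as the last script left them, time stands still between calls to the robot, and variables do not carry over. Pictures are saved under pics/ and viewed, about 8 in all and at most 12, crops included, and the job is handed in when it is done.

```bash
mkdir -p pics
cat > h.py <<'E'
import numpy as np, cv2
from station import manip
def cloud(c):
    d=c["depth"]; h,w=d.shape
    u,v=np.meshgrid(np.arange(w),np.arange(h))
    n=cv2.undistortPoints(np.stack([u,v],-1).reshape(-1,1,2).astype(float),np.array(c["intrinsics"]),np.array(c["D"])).reshape(h,w,2)
    P=np.dstack([n[...,0]*d,n[...,1]*d,d])
    W=(P-np.array(c["t"]))@np.array(c["R"])
    W[d==0]=np.nan
    return W
E
python3 - <<'E'
from h import *
for n in ("scene","top"):
    c=manip.read_camera(n); cv2.imwrite(f"pics/{n}0.png",c["pixels"]); W=cloud(c)
    np.savez(f"{n}0.npz",W=W,pix=c["pixels"])
    print(n,"cam at",-np.array(c["R"]).T@np.array(c["t"]))
    for q in ("cylinder","bay_empty","bay_full","jar","beaker","weight"):
        for r in manip.recognise(q,n)[:2]:
            l,t,w,h=[int(x) for x in r["box"]]
            p=W[t:t+h,l:l+w].reshape(-1,3)
            p=p[p[:,2]>0.006]
            print(q,round(r["p"],2),[l,t,w,h],np.nanpercentile(p,[5,50,95],axis=0).round(3).tolist() if len(p) else None)
print(manip.sense())
E
```

```text
scene cam at [0.18754326 0.60155807 0.7620765 ]
cylinder 0.94 [323, 159, 26, 76] [[0.435, -0.216, 0.008], [0.462, -0.019, 0.049], [0.565, 0.003, 0.222]]
bay_empty 0.66 [252, 227, 31, 38] [[0.551, 0.063, 0.006], [0.606, 0.107, 0.011], [0.642, 0.175, 0.017]]
bay_full 0.66 [203, 279, 41, 49] [[0.551, 0.279, 0.007], [0.578, 0.32, 0.033], [0.616, 0.362, 0.08]]
jar 0.62 [211, 279, 31, 30] [[0.558, 0.279, 0.014], [0.577, 0.309, 0.075], [0.616, 0.329, 0.08]]
beaker 0.81 [362, 135, 24, 26] [[0.447, -0.433, 0.006], [0.471, -0.356, 0.05], [0.503, -0.341, 0.077]]
weight 0.41 [322, 190, 11, 11] [[0.466, -0.13, 0.007], [0.53, -0.118, 0.02], [0.544, -0.014, 0.139]]
top cam at [ 0.31471903 -0.02888352  0.96942997]
cylinder 0.95 [299, 207, 31, 40] [[0.426, -0.06, 0.007], [0.451, -0.026, 0.02], [0.484, 0.011, 0.229]]
cylinder 0.5 [168, 171, 45, 41] [[0.551, 0.255, 0.006], [0.585, 0.291, 0.031], [0.639, 0.362, 0.08]]
bay_empty 0.83 [237, 166, 49, 38] [[0.553, 0.054, 0.006], [0.608, 0.093, 0.011], [0.645, 0.169, 0.018]]
bay_full 0.8 [166, 174, 49, 42] [[0.544, 0.252, 0.006], [0.584, 0.293, 0.02], [0.635
[... 277 characters left out ...]
 0.291, 0.076], [0.613, 0.354, 0.08]]
{'clock': 0.7, 'joints': array([-1.29407636e+00,  2.20375172e-01,  1.52649482e+00,  4.47663863e-06,
        1.39469338e+00, -1.26123027e-01]), 'dq': array([-0.00054748,  0.00108182, -0.00080325,  0.00027198,  0.00030006,
       -0.00104096]), 'joint_efforts': array([ 8.21285448e-05, -4.94394529e+01, -3.87626803e+01,  6.98062568e-02,
        4.66762378e-02, -1.10655276e-05]), 'eef_pos': array([ 0.24500653, -0.57497486,  0.23055578]), 'ee_rot': array([ 0.58993145,  0.38985511,  0.58991372, -0.38986624]), 'wrist_force': array([ 0.00608185, -0.6471543 , -0.75187157]), 'torque': array([ 0.05172491, -0.02263555,  0.01735539]), 'finger_gap': 0.0870339296475329}
```

Run:
```python
import cv2,numpy as np
a=cv2.imread("pics/top0.png")[110:290,140:480]
cv2.imwrite("pics/top0c.png",cv2.resize(a,None,fx=2.35,fy=2.35,interpolation=cv2.INTER_CUBIC))
W=np.load("top0.npz")["W"]
# height map of bay
for (x0,x1,y0,y1,z0,z1) in [(.52,.68,.02,.20,.009,.022),(.40,.51,-.08,.05,.010,.023)]:
    m=(W[...,0]>x0)&(W[...,0]<x1)&(W[...,1]>y0)&(W[...,1]<y1)&(W[...,2]>z0)&(W[...,2]<z1)
    p=W[m]; print(m.sum(), p.min(0),p.max(0))
    g=np.zeros((int((x1-x0)/.004)+1,int((y1-y0)/.004)+1),int)
    for q in p: g[int((q[0]-x0)/.004),int((q[1]-y0)/.004)]+=1
    for r in g[::-1]: print(''.join('#' if k else '.' for k in r[::-1]))
```

```text
581 [0.52052989 0.02210686 0.00901013] [0.66125535 0.19507376 0.02110529]
..............................................
..............................................
..............................................
..............................................
..............................................
.........................#....................
.......................####...................
......................######..................
....................########..................
...................##########.................
..#...............#######..###................
..............#.##########..##................
..............########.#.######...............
.............##################.#.............
...........########.#..######.###......###....
..........#######...######.#.####.........###.
........########......#######..##............#
........######......#......##..####...........
......#######..................####...........
.....######......................####.........
....######.....................#.######.......
.....###.......................#######.
[... 1229 characters left out ...]
##.........####.....
..........#####.........#####....
........#######.........#####....
........#######.........#####....
.........######.........#####....
.........######.........######...
.........#####..........######...
.........######.........######...
.........######........#######...
.........#########.....######....
..........#########..########....
..........##################.....
..........#################......
......#...################.......
..............###########........
..........###.########...........
...........#...#.................
...........##.###.#..............
...............##.#..............
.........#....##.................
.............#.##................
```

View pics/top0c.png

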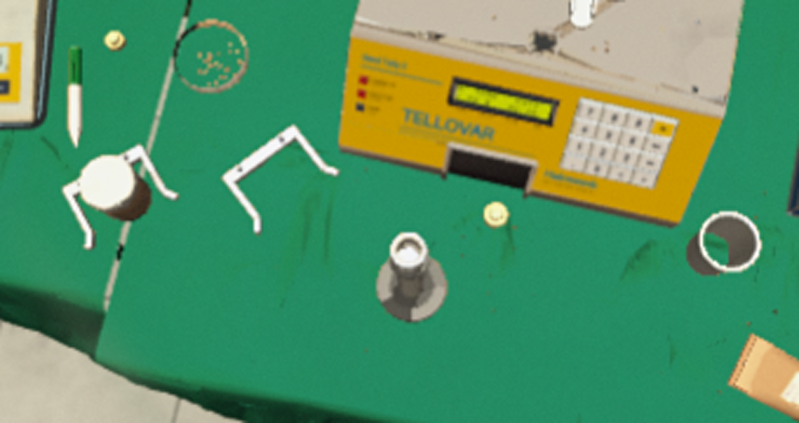

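View pics/scene0.png

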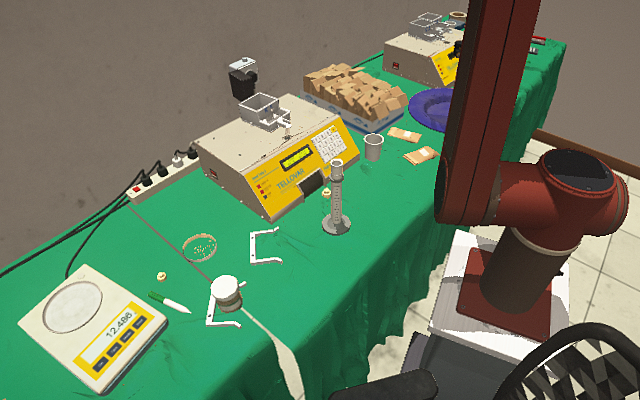

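The top view (crop) shows the empty bay opening toward the lower right, with back-wall corners at (225,180) and (293,128). The cylinder foot is at (411,287), the weight at (496,213), and the machine's left corner at (340,148). The jar is in the left bay. The scene view agrees with this. Next I'll fit the poses and check the clearance to the machine.

```bash
cat >> h.py <<'E'
from scipy.optimize import minimize
def plane(c,z):
    h,w=c["depth"].shape
    u,v=np.meshgrid(np.arange(w),np.arange(h))
    n=cv2.undistortPoints(np.stack([u,v],-1).reshape(-1,1,2).astype(float),np.array(c["intrinsics"]),np.array(c["D"])).reshape(h,w,2)
    R=np.array(c["R"]);t=np.array(c["t"]); o=-R.T@t
    d=np.dstack([n,np.ones((h,w))])@R
    return (o+d*((z-o[2])/d[...,2])[...,None])[...,:2]
def green(c):
    hsv=cv2.cvtColor(c["pixels"],cv2.COLOR_BGR2HSV)
    return (hsv[...,1]>90)&(hsv[...,0]>55)&(hsv[...,0]<100)
def segd(p,a,b):
    s=np.clip(((p-a)@(b-a))/((b-a)@(b-a)),0,1); return np.linalg.norm(p-a-s[:,None]*(b-a),axis=1)
PL=np.array([[-28,55],[-12,48.5],[47,48.5],[47,-48.5],[-12,-48.5],[-28,-55]])/1000
def bayfit(c,x0):
    P=plane(c,0.016); hsv=cv2.cvtColor(c["pixels"],cv2.COLOR_BGR2HSV)
    m=(hsv[...,1]<70)&(hsv[...,2]>140)&(np.linalg.norm(P-np.array(x0[:2]),axis=2)<0.085)
    p=P[m]; S=np.vstack([np.linspace(PL[i],PL[i+1],15) for i in range(5)])
    from scipy.spatial import cKDTree
    T=cKDTree(p)
    def f(x):
        R=np.array([[np.cos(x[2]),-np.sin(x[2])],[np.sin(x[2]),np.cos(x[2])]])
        q=(p-x[:2])@R
        d=np.min([segd(q,PL[i],PL[i+1]) for i in range(5)],axis=0)
        e=T.query(S@R.T+x[:2])[0]
        return np.minimum(d,.012).mean()+np.minimum(e,.012).mean()
    r=min((minimize(f,[x0[0],x0[1],x0[2]+k],method="Nelder-Mead",options=dict(xatol=1e-5,fatol=1e-7,initial_simplex=np.array([[0,0,0],[.01,0,0],[0,.01,0],[0,0,.1]])+[x0[0],x0[1],x0[2]+k])) for k in(-.1,0,.1)),key=lambda r:r.fun)
    return r.x,r.fun,len(p)
def footfit(c,x0,away=None):
    """disc r=40 at z=.018; tube side ignored in the ring test"""
    P=plane(c,0.018); g=green(c); k=np.linalg.norm(P-np.array(x0),axis=2)<0.1
    p=P[k]; ng=~g[k]
    o=(-np.array(c["R"]).T@np.array(c["t"]))[:2]
    def f(x):
        v=p-x; r=np.linalg.norm(v,axis=1); w=x-o; w=w/np.linalg.norm(w)
        near=(v@w)<0.015
        return -((1/(1+np.exp((r-.04)/.0008))-.5)*np.where(ng,1,-1)*near*(r<.06)).sum()/1
    best=min(((f(np.array([x0[0]+i,x0[1]+j])),x0[0]+i,x0[1]+j) for i in np.arange(-.03,.031,.003) for j in np.arange(-.03,.031,.003)))
    r=minimize(f,best[1:],method="Nelder-Mead",options=dict(initial_simplex=[best[1:],(best[1]+.003,best[2]),(best[1],best[2]+.003)]))
    return r.x,r.fun
E
python3 - <<'E'
from h import *
for n in("top","scene"):
    c=manip.read_camera(n)
    print(n,bayfit(c,[.605,.11,.67]),footfit(c,[.452,-.022]))
W=np.load("top0.npz")["W"]
for z0,z1 in((.03,.07),(.07,.12),(.12,.2)):
  p=W[(W[...,2]>z0)&(W[...,2]<z1)&(W[...,0]>.45)&(W[...,0]<.72)&(W[...,1]>-.25)&(W[...,1]<.12)]
  if len(p):
    for ya in np.arange(-.2,.12,.04):
        q=p[(p[:,1]>ya)&(p[:,1]<ya+.04)]
        if len(q)>5: print(z0,round(ya,2),len(q),np.percentile(q[:,0],3).round(3))
E
```

```text
top (array([0.58931831, 0.1137461 , 0.6140303 ]), np.float64(0.004296354951025785), 387) (array([ 0.45875183, -0.02658021]), np.float64(-503.2192625235484))
scene (array([0.58938284, 0.11582682, 0.60711334]), np.float64(0.004926572470329063), 347) (array([ 0.45621714, -0.01912339]), np.float64(-356.9569394902086))
0.03 -0.2 234 0.552
0.03 -0.16 207 0.54
0.03 -0.12 201 0.584
0.03 -0.08 225 0.589
0.03 -0.04 236 0.6
0.03 0.0 220 0.617
0.03 0.04 17 0.625
0.07 -0.2 370 0.584
0.07 -0.16 365 0.596
0.07 -0.12 364 0.61
0.07 -0.08 380 0.622
0.07 -0.04 381 0.629
0.07 0.0 301 0.646
0.12 -0.2 612 0.629
0.12 -0.16 529 0.641
0.12 -0.12 462 0.652
0.12 -0.08 377 0.462
0.12 -0.04 313 0.453
0.12 0.0 128 0.691
```

```bash
cat >> h.py <<'E'
def quat(h,th=np.radians(22),flip=False):
    from scipy.spatial.transform import Rotation as Ro
    u=np.array([np.cos(h),np.sin(h),0]); a=np.sin(th)*u-np.cos(th)*np.array([0,0,1])
    z=np.array([-u[1],u[0],0])*(-1 if flip else 1)
    q=Ro.from_matrix(np.column_stack([a,np.cross(z,a),z])).as_quat()
    return [q[3],q[0],q[1],q[2]]
E
python3 - <<'E'
from h import *
B=np.array([.589,.115]);yaw=.61;C=np.array([.4585,-.0265])
T=B-.09*np.array([np.cos(yaw),np.sin(yaw)]); v=T-C; h=np.arctan2(v[1],v[0]); d=v/np.hypot(*v)
print("T",T,"h",h,np.hypot(*v))
for fl in(0,1):
    for s,hh in((C-.09*d,h),(C-.06*d,h),(T-.052*d,h),(B-.052*np.array([np.cos(yaw),np.sin(yaw)]),yaw)):
        for z in(.014,.15):
            j=manip.inverse_kinematics([*s,z],quat(hh,flip=fl)); print(fl,s.round(3),z,None if j is None else np.round(j,2))
E
```

```text
T [0.51523168 0.06344193] h 1.0080664431160526 0.10633923947466628
0 [ 0.41  -0.103] 0.014 [-0.74  0.04  2.25  0.46  0.98  2.68]
0 [ 0.41  -0.103] 0.15 None
0 [ 0.426 -0.077] 0.014 None
0 [ 0.426 -0.077] 0.15 None
0 [0.487 0.019] 0.014 None
0 [0.487 0.019] 0.15 None
0 [0.546 0.085] 0.014 [-0.15  0.13  2.15  0.45  0.63 -2.67]
0 [0.546 0.085] 0.15 [-0.15 -0.12  2.08  0.33  0.92 -2.5 ]
1 [ 0.41  -0.103] 0.014 [-0.74  0.04  2.25  0.46  0.98 -0.46]
1 [ 0.41  -0.103] 0.15 [-0.74 -0.23  2.18  0.39  1.29 -0.31]
1 [ 0.426 -0.077] 0.014 [-0.67  0.04  2.25  0.47  0.96 -0.4 ]
1 [ 0.426 -0.077] 0.15 [-0.67 -0.23  2.18  0.4   1.26 -0.24]
1 [0.487 0.019] 0.014 [-0.39  0.1   2.18  0.51  0.86 -0.16]
1 [0.487 0.019] 0.15 [-0.39 -0.16  2.12  0.42  1.14  0.01]
1 [0.546 0.085] 0.014 [-0.15  0.13  2.15  0.45  0.63  0.48]
1 [0.546 0.085] 0.15 [-0.15 -0.12  2.08  0.33  0.92  0.64]
```

Run:
```python
from h import *
h=1.008; d=np.array([np.cos(h),np.sin(h)]); C=np.array([.4585,-.0265])
manip.gripper_close(5)
manip.move_ptp([*(C-.13*d),.15],quat(h,flip=True))
manip.move_straight([*(C-.10*d),.06],quat(h,flip=True),rate=.1)
c=manip.read_camera("wrist"); cv2.imwrite("pics/w1.png",c["pixels"])
print(footfit(c,list(C)),bayfit(c,[.589,.115,.61]),footfit(manip.read_camera("top"),list(C)))
s=manip.sense(); print(s["clock"],s["eef_pos"],s["finger_gap"],s["wrist_force"])
```

```text
(array([ 0.45919212, -0.02974368]), np.float64(-6756.162234754432)) (array([0.589, 0.115, 0.51 ]), np.float64(nan), 0) (array([ 0.4591359 , -0.02738449]), np.float64(-502.2342284317077))
5.225 [ 0.40557296 -0.1116406   0.0606353 ] 0.0004098154194071537 [-0.80159722  0.22516966  0.2165305 ]h.py:36: RuntimeWarning: Mean of empty slice.
  return np.minimum(d,.012).mean()+np.minimum(e,.012).mean()
  ret = ret.dtype.type(ret / rcount)
```

View pics/w1.png

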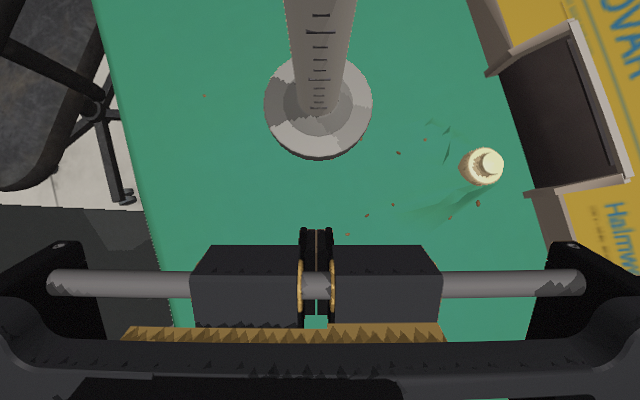

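Wrist view: the foot is at about (318,105), in line with the fingers at (317,270), and the weight (482,165) is well to the side. The fits agree, so I'll push the first leg.

```bash
cat >> h.py <<'E'
def look(x0):
    w=footfit(manip.read_camera("wrist"),list(x0))[0]; t=footfit(manip.read_camera("top"),list(x0))[0]
    s=manip.sense(); print("t",s["clock"],"wrist",w.round(4),"top",t.round(4),"tcp",s["eef_pos"].round(4),"F",s["wrist_force"].round(2)); return w,t
def push(C,T,rate=.04,back=.035,N=6):
    """push the foot centre from C to T along the line; then back off"""
    C=np.array(C);T=np.array(T);v=T-C;h=np.arctan2(v[1],v[0]);d=v/np.hypot(*v);q=quat(h,flip=True)
    p=manip.sense()["eef_pos"]
    manip.move_straight([*(C-.075*d),max(p[2],.03)],q,rate=.08)
    manip.move_straight([*(C-.07*d),.014],q,rate=.06)
    manip.move_straight([*(C-.054*d),.014],q,rate=.03)
    hit=manip.move_straight([*(T-.0518*d),.014],q,rate=rate,contact_N=N)
    s=manip.sense(); e=s["eef_pos"]; print("hit",hit,"end",e.round(4),"F",s["wrist_force"].round(2))
    manip.wait(.2)
    manip.move_straight([*(e[:2]-back*d),.014],q,rate=.05)
E
python3 - <<'E'
from h import *
C=np.array([.459,-.029]);T=np.array([.515,.0635]); M=C+.5*(T-C)
push(C,M); print(M); look(M)
E
```

```text
hit False end [ 0.4601 -0.0271  0.014 ] F [-0.28 -0.1   0.78]
[0.487   0.01725]
t 9.9917 wrist [0.4866 0.0154] top [0.4853 0.0169] tcp [ 0.442  -0.0569  0.014 ] F [-0.03  0.37  0.55]
```

Run:
```python
from h import *
C=np.array([.486,.016]);T=np.array([.515,.0635])
push(C,T); w,t=look(T)
h=.61;d=np.array([np.cos(h),np.sin(h)])
manip.move_straight([*(T-.085*d),.03],quat(h,flip=True),rate=.08)
look(T)
c=manip.read_camera("wrist"); cv2.imwrite("pics/w2.png",c["pixels"])
for n in("top","scene","wrist"):
    try: print(n,bayfit(manip.read_camera(n),[.589,.115,.61]))
    except Exception as e: print(n,e)
```

```text
hit False end [0.488  0.0192 0.014 ] F [-0.72 -0.59 -0.46]
t 14.25 wrist [0.5144 0.0617] top [0.5139 0.0629] tcp [ 0.4698 -0.0105  0.014 ] F [0.21 0.15 0.5 ]
t 14.9833 wrist [0.514  0.0623] top [0.5141 0.0634] tcp [0.446  0.0144 0.0303] F [-0.59  0.04  0.53]
top (array([0.5895281 , 0.11376018, 0.6166744 ]), np.float64(0.00791640633239698), 671)
scene (array([0.58933378, 0.11592944, 0.60694979]), np.float64(0.007848534810894071), 584)
wrist (array([0.5876419 , 0.1117796 , 0.60770461]), np.float64(0.01636867170114908), 1638)
```

View pics/w2.png

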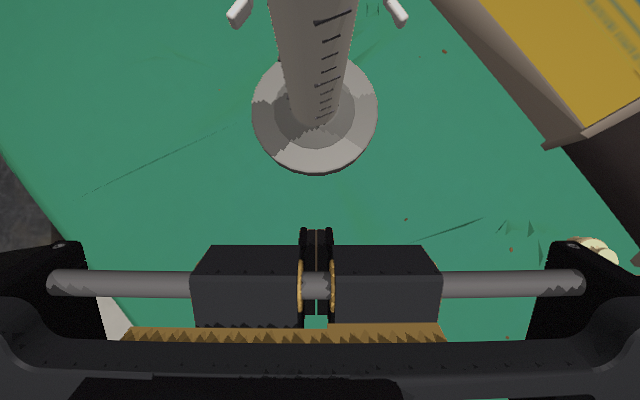

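Wrist view: the lips are at (240,10) and (397,12), so their midpoint (318) matches the foot (315), and the axis is aligned. I'll push in to just short of home and look.

Run:
```python
from h import *
C=np.array([.514,.0628]);B=np.array([.589,.1145]);h=.61;d=np.array([np.cos(h),np.sin(h)])
T=B-.022*d
push(C,T,rate=.03,back=.02,N=5); print("T",T); look(T)
c=manip.read_camera("wrist"); cv2.imwrite("pics/w3.png",c["pixels"])
```

```text
hit False end [0.5282 0.0725 0.014 ] F [-0.78 -0.56  0.48]
T [0.57096774 0.10189692]
t 19.9333 wrist [0.5707 0.1008] top [0.5705 0.1028] tcp [0.512  0.0611 0.0142] F [-0.76  0.86  0.09]
```

View pics/w3.png

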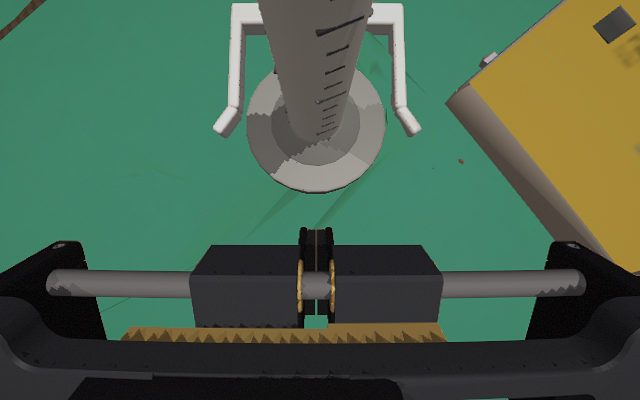

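Wrist view: the foot is centred between the lips, at (315,130) with the lips at (225,125) and (410,125). The machine is near the hand's right end, so I'll check that clearance numerically before the last push.

Run:
```python
from h import *
from scipy.spatial.transform import Rotation as Ro
q=quat(.61,flip=True);R=Ro.from_quat([q[1],q[2],q[3],q[0]]).as_matrix()
B=np.array([.589,.1145]);d=np.array([np.cos(.61),np.sin(.61)])
o=np.array([*(B-.046*d),.014])
W=np.load("top0.npz")["W"].reshape(-1,3); c=manip.read_camera("wrist"); V=cloud(c).reshape(-1,3)
for n,P in(("top",W),("wrist",V)):
    P=P[(P[:,0]>.5)&(P[:,1]<.08)&(P[:,2]>.03)&(P[:,1]>-.2)&(P[:,0]<.85)]
    if n=="wrist": P=P[(P[:,0]>.58)]
    p=(P-o)@R
    e=np.linalg.norm(np.maximum(0,np.column_stack([p[:,0]+.062, np.abs(p[:,1])-.0375, np.abs(p[:,2])-.095])),axis=1)
    k=np.argsort(e)[:8]; print(n,e[k].round(3),P[k[:3]].round(3),p[k[:3]].round(3))
```

```text
top [0.03  0.031 0.031 0.031 0.031 0.031 0.032 0.032] [[ 0.633  0.013  0.062]
 [ 0.625  0.006  0.058]
 [ 0.626 -0.002  0.062]] [[-0.035  0.04   0.108]
 [-0.035  0.029  0.11 ]
 [-0.041  0.027  0.117]]
wrist [0.03  0.031 0.031 0.031 0.031 0.031 0.031 0.031] [[0.636 0.011 0.065]
 [0.632 0.008 0.061]
 [0.636 0.012 0.064]] [[-0.038  0.042  0.111]
 [-0.036  0.037  0.111]
 [-0.036  0.043  0.111]]
```

The clearance is 30 mm, so I'll do the final push until contact with the back wall.

Run:
```python
from h import *
C=np.array([.5706,.102]);B=np.array([.589,.1145]);h=.61;d=np.array([np.cos(h),np.sin(h)])
push(C,B+.008*d,rate=.015,back=.05,N=4)
w,t=look(B)
n=np.array([-d[1],d[0]])
for k in(w,t): print("along",((k-B)@d).round(4),"lat",((k-B)@n).round(4))
c=manip.read_camera("wrist"); cv2.imwrite("pics/w4.png",c["pixels"])
```

```text
hit True end [0.5456 0.0853 0.0134] F [-1.05 -0.76  0.51]
t 24.4417 wrist [0.5865 0.1125] top [0.5861 0.1133] tcp [0.5046 0.0572 0.0141] F [-0.21  0.46  0.05]
along -0.0032 lat -0.0002
along -0.0031 lat 0.0007
```

View pics/w4.png

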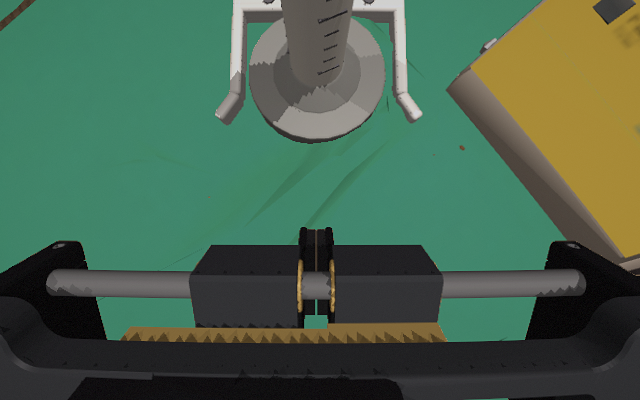

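Contact came within about 3 mm of the estimated home position. I'll press once more with a higher threshold to confirm it's the wall.

Run:
```python
from h import *
B=np.array([.589,.1145]);h=.61;d=np.array([np.cos(h),np.sin(h)]);q=quat(h,flip=True)
manip.move_straight([*(B-.058*d),.014],q,rate=.04)
hit=manip.move_straight([*(B-.042*d),.014],q,rate=.01,contact_N=9)
for i in range(3):
    s=manip.sense(); print(hit,((s["eef_pos"][:2]-B)@d).round(4),s["eef_pos"].round(4),s["wrist_force"].round(2)); manip.wait(.1)
e=s["eef_pos"]
manip.move_straight([*(e[:2]-.04*d),.014],q,rate=.04)
w,t=look(B)
for k in(w,t): print("along",((k-B)@d).round(4))
W=cloud(manip.read_camera("top")).reshape(-1,3)
p=W[(np.linalg.norm(W[:,:2]-[.589,.1145],axis=1)<.05)&(W[:,2]>.1)]
for z in(.17,.2,.22): 
    k=p[abs(p[:,2]-z)<.015]; print(z,len(k),np.median(k,axis=0).round(4) if len(k) else "")
c=manip.read_camera("wrist"); cv2.imwrite("pics/w5.png",c["pixels"])
```

```text
True -0.052 [0.5462 0.0849 0.0133] [-1.49 -1.64  2.1 ]
True -0.0521 [0.546  0.085  0.0131] [-1.18 -2.45  1.81]
True -0.0522 [0.5459 0.085  0.013 ] [-0.66 -1.22  1.78]
t 28.15 wrist [0.5871 0.1131] top [0.5859 0.1136] tcp [0.5133 0.0622 0.0141] F [ 0.91 -0.59  1.23]
along -0.0024
along -0.0031
0.17 31 [0.5781 0.1061 0.1668]
0.2 169 [0.5832 0.1135 0.1994]
0.22 159 [0.5902 0.115  0.2251]
```

The finger stopped at the same place (−52 mm) under 9 N, so this is the back wall. I'll back away and take a last look.

Run:
```python
from h import *
B=np.array([.589,.1145]);h=.61;d=np.array([np.cos(h),np.sin(h)]);q=quat(h,flip=True)
manip.move_straight([*(B-.15*d),.08],q,rate=.1)
manip.move_straight([*(B-.18*d),.22],q,rate=.12)
manip.wait(.5)
w,t=look(B)
c=manip.read_camera("top"); a=c["pixels"][110:290,140:480]
b=manip.read_camera("wrist")["pixels"]
cv2.imwrite("pics/f1.png",np.vstack([cv2.resize(a,(640,339),interpolation=cv2.INTER_CUBIC),b[:250]]))
for q_ in("beaker","jar","weight"): print(q_,[x["box"] for x in manip.recognise(q_,"top")[:1]])
```

```text
t 31.2167 wrist [0.5861 0.1117] top [0.5864 0.1133] tcp [0.4414 0.0114 0.22  ] F [-0.19 -0.45  0.14]
beaker [[432.1, 198.3, 33.1, 28.2]]
jar [[174.3, 175.4, 31.6, 26.6]]
weight [[346.7, 197.6, 6.8, 7.1]]
```

View pics/f1.png

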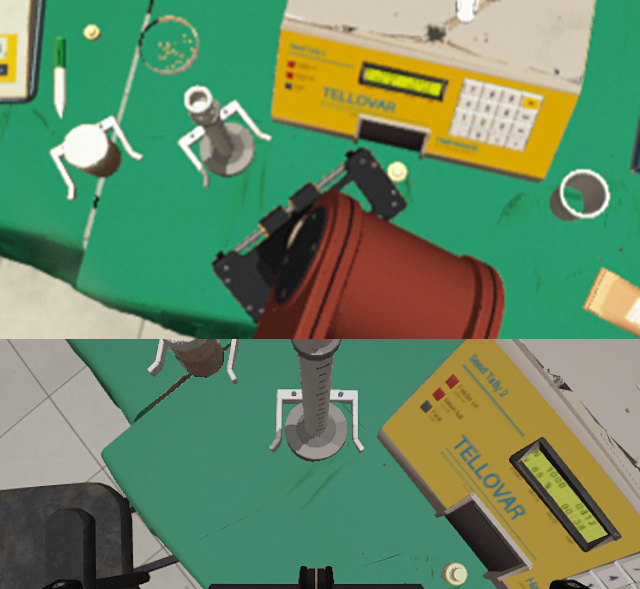

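Run:
```python
from h import *
b=manip.read_camera("wrist")["pixels"][30:140,255:375]
cv2.imwrite("pics/f2.png",cv2.resize(b,None,fx=5,fy=5,interpolation=cv2.INTER_CUBIC))
```

```text
(no output)
```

View pics/f2.png

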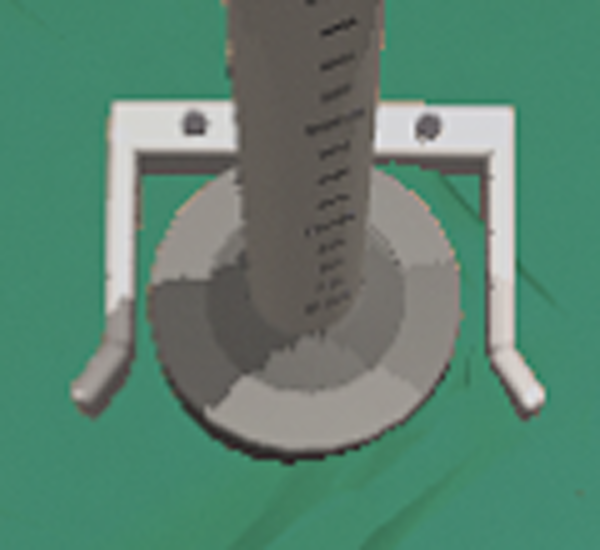

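The zoom shows the upper rim of the foot (top at about row 152) meeting the inner edge of the back wall (row 152), so it is home.

```bash
python3 -c "
from h import *
manip.hand_in(); print(manip.sense()['clock'])"
```

```text
the job is handed in; nothing more can be done
the job is handed in; nothing more can be done
```

The cylinder is parked in the empty bay with its foot against the back wall, and I handed the job in at about 32 s. I pushed it upright with the closed, tilted fingertips about 10 mm above the table: two pushes to bring it in line with the bay, then two along the bay's axis. It was never lifted.

**Final checks:**
- **Home:** the 4 N and 9 N contact stops came at the same place (−52 mm), which means a rigid wall. The close-up shows the rim of the foot meeting the back wall's inner edge.
- **Cylinder and hand:** the cylinder stands upright and still, and the hand was well clear of it.
- **Jar, beaker and weight:** jar and beaker were found where they were at the start. The weight looked in place in the pictures, but the network gave no starting position in the top view to compare.

**One disagreement:** the camera fits put the foot 2–4 mm short of my estimate of home. That is about the accuracy of the calibration and the bay fit, so I relied on the contact result and the close-up.

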